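# Snap a food pan's lid shut along its edge

### The job

Snap the pan's lid shut by running a fingertip along the row of five orange tabs on its edge, pressing each one fully down in turn, from the end by the red bottle to the end by the yellow bottle, in one run, keeping the fingertip close to the row until the last tab is down. Press gently, do not shove, tip or lift the pan, and leave everything else alone; then move clear.

Things in the scene. Friction and masses are not known exactly. Their poses are not given: they have to be found in the camera images.
- pan: Full steel pan, 2.1 to 3.3 kg, loose, with a white lid on it: 184 (x) by 331 (y) mm, its flat top 75 mm above the table. Origin: centre of the underside; z up, y along its length, -x to the long edge with the five orange tabs (facing the robot within 20 degrees). A black knob on the lid, 38 mm wide, top 104 mm above the table, stands at x = +26 mm, y = 0.
- red_bottle: Red squeeze bottle, loose, 56 mm diameter, 155 mm tall, 0.35 kg, standing on the table beyond one of the short ends of the pan, about 0.22 to 0.25 m from the pan's middle. Origin: centre of its underside. It marks the end to start from.
- yellow_bottle: Yellow squeeze bottle of the same shape, beyond the other short end of the pan. It marks the end to finish at.
- shaker: Small glass jar with steel cap, 40 mm diameter, 85 mm tall, loose, on the table on the far side of the pan. Origin: centre of its underside. Leave alone.
- foil_a: Empty aluminium food tray, 136 by 110 by 38 mm, loose, well to the left (+y). Origin: centre of its underside. Leave alone.
- foil_b: The same tray, well to the right (-y). Leave alone.
- mug: White mug, 76 mm diameter, 90 mm tall, loose, near the robot at its right (-y). Origin: centre of its underside. Leave alone.
- tab1_top (a point): Middle of the top of orange tab 1 of 5, counted from the pan's +y end; it moves with the tab. At pan x = -72, y = +104 mm; 84 mm above the table when the tab stands up, 77 mm when fully down (2 mm proud of the lid). The tab is 24 mm wide; along the row it has a 13 mm flat top and at each end a ramp falling 9 mm over 18 mm, so a fingertip sliding low along the row pushes it down.
- tab1 (a joint): How far tab 1 is pressed down, in m: 0 to 0.0010 at the start (standing up), 0.007 fully down. It moves straight down against about 2.5 N of friction, has no spring, and stays where it is left; it counts as down beyond 0.0045.
- tab2_top (a point): Middle of the top of orange tab 2 of 5, counted from the pan's +y end; it moves with the tab. At pan x = -72, y = +52 mm; 84 mm above the table when the tab stands up, 77 mm when fully down (2 mm proud of the lid). Shape as tab 1.
- tab2 (a joint): How far tab 2 is pressed down, in m: 0 to 0.0010 at the start (standing up), 0.007 fully down. It moves straight down against about 2.5 N of friction, has no spring, and stays where it is left; it counts as down beyond 0.0045.
- tab3_top (a point): Middle of the top of orange tab 3 of 5, counted from the pan's +y end; it moves with the tab. At pan x = -72, y = +0 mm; 84 mm above the table when the tab stands up, 77 mm when fully down (2 mm proud of the lid). Shape as tab 1.
- tab3 (a joint): How far tab 3 is pressed down, in m: 0 to 0.0010 at the start (standing up), 0.007 fully down. It moves straight down against about 2.5 N of friction, has no spring, and stays where it is left; it counts as down beyond 0.0045.
- tab4_top (a point): Middle of the top of orange tab 4 of 5, counted from the pan's +y end; it moves with the tab. At pan x = -72, y = -52 mm; 84 mm above the table when the tab stands up, 77 mm when fully down (2 mm proud of the lid). Shape as tab 1.
- tab4 (a joint): How far tab 4 is pressed down, in m: 0 to 0.0010 at the start (standing up), 0.007 fully down. It moves straight down against about 2.5 N of friction, has no spring, and stays where it is left; it counts as down beyond 0.0045.
- tab5_top (a point): Middle of the top of orange tab 5 of 5, counted from the pan's +y end; it moves with the tab. At pan x = -72, y = -104 mm; 84 mm above the table when the tab stands up, 77 mm when fully down (2 mm proud of the lid). Shape as tab 1.
- tab5 (a joint): How far tab 5 is pressed down, in m: 0 to 0.0010 at the start (standing up), 0.007 fully down. It moves straight down against about 2.5 N of friction, has no spring, and stays where it is left; it counts as down beyond 0.0045.
Things that resemble listed ones, but are neither listed nor needed, are in the scene too. Of the things like the yellow_bottle, leave any that is purple; of the rest the larger one is meant.

How it is judged:
By the outcome, as a careful person would: the job done as asked, in the order asked, and still so for the second after the job is handed in, with the robot touching nothing.
It also fails if it takes over 43 s, if anything falls off the work surface, if the arm or the gripper's body presses on something with over 40 N, if the wrist force passes 120 N, or if a joint passes its speed limit or range.

### The arm

A 6-joint arm with a two-finger parallel gripper is mounted at the origin on the work surface. World frame = base frame: x ahead of the robot, y to its left, z up, the work surface at z = 0. Lengths are in m, angles in rad, forces in N, time in s.
With the tool pointing down it reaches from about 0.25 to 0.725 m from the base axis. Payload 9.7 kg.
Tool frame: the origin (TCP) lies at the very end of the fingers, on their centre line; the grasp point (between the pads) lies 19 mm behind it (env.grasp_offset is the z of the grasp point in the tool frame, in m); z points along the fingers, y is the line along which they close (so a half turn about z gives the same grasp; the last joint's range is limited). The gripper opens to 85 mm and grips with 20 to 120 N. Pads are 22 mm wide; open, the fingers measure 114 mm over their backs; the gripper's body (76 mm by 85 mm) begins 54 mm behind the grasp point. The pads swing forward as they close: fully open they stand 13 mm farther back than shut.
Start: joints at [1.158, 0.087, 0.176, 1.66, 0, 1.571], TCP at [0.221, 0.504, 0.195] pointing down, gripper open.
Joint ranges: [-3.13, 3.13], [-0.85, 1.81], [-1.15, 1.24], [-2.2, 2.28], [-1.44, 1.52], [-3.14, 3.14]. Speed limits (rad/s): [2.22, 2.22, 2.57, 3.14, 3.14, 3.14].

### API

Orientations are given as a unit quaternion [x, y, z, w].
In Python, from station import env, optics, models gives the robot as it stands.
- The arm moves only by the shell command python3 -m handwheel 'ROWS' [FORCE]. ROWS is JSON, a list of rows, each an object of numbers: "hand": the closure, from -1 (fully open) to 1 (shut), so that 0 is half open; "dx", "dy", "dz": the shift along the world's x, y, z in cm; "ax", "ay", "az": the turn, a rotation vector about the world's x, y, z in rad. In form: [{"hand": .., "dx": .., "dy": .., "dz": .., "ax": .., "ay": .., "az": ..}, ...]. A call has 1 to 10 rows; each row shifts and turns the commanded pose from where the row before left it; what a row does not reach is not made up. A row lasts 1/8 s, in which the tool goes at most 62.5 mm and 10.7 degrees, less where a joint would pass 70% of its speed; a pose out of reach is approached as far as the arm can. A call with a gripper value outside its range is refused whole. The fingers move at their own pace and stop on an object; FORCE is the grip in N (left out, the last holds). Time passes only in rows, so rows that do not move let the fingers close. It gives the time, the measured TCP pose, the force, the opening and the grip force at its end, in the units of the state.
- env.state(): the state, without advancing time (a new reading comes with each control period).
- optics.camera(name): name is "scene" or "top" or "wrist"; returns a dict with "pixels" (420x560x3 uint8, blue, green, red), "z_map" (420x560 float32, m along the optical axis (not along the pixel's ray), 0 where there is no reading), "fx", "fy", "cx", "cy" (pixels), "origin" and "attitude" of the camera in the world. Camera axes: x right, y up, looking along -z (the intrinsics and any distortion apply to the point x, -y, -z); pixel columns grow to the right and rows downward; lengths in m; the calibration is good to about 2 mm. A picture is of the moment at which its call begins.
- env.hand_in(): hands the job in; it is judged then, once.
Trained networks look in a picture, given as the dict that the camera call returned (one of the last four; its "shot" number tells which), for a name from the list of things; names that differ only in an ending like _2 or _b are one class to them, and where a whole thing is asked for, a point or a joint stands for the part that bears it (a point fixed in the world has none). Each returns a list of dicts, best first, with "p" (0 to 1); they miss things now and then, are a little off and sometimes report something else, mostly with a low value. They report only what shows in the picture. A call takes as long as a camera call. They do not tell look-alikes from the thing itself.
- models.find_in(picture, query): "bbox" ([left, top, width, height] in pixels, round what is visible of it).
The state is a dict: "time_s": time; "q": joint angles; "qvel": joint speeds; "tau": joint torques, N m; "eef_pos": TCP position; "ee_rot": TCP orientation; "force": force on the tool from outside, world axes, zero at the start; "moment": the same for the moment, N m; "gripper_width": finger opening in m; "finger_force": force on a finger pad.
Only numpy, scipy, OpenCV 4.12 (cv2) and the standard library are available. Lean on these libraries where they do the work, as an engineer would, in place of code of your own. Each camera call takes 0.05 s, during which the arm holds its last target. There are 200 camera calls.

## Working session

There is one attempt and no reset: what is moved stays moved. The work goes in short steps, Python scripts to look and compute and a shell command to move; the robot and the scene stay as the last step left them, time stands still between calls to the robot, and variables do not carry over. Pictures are saved under pics/ and viewed, at most 10 in all, crops included, and the job is handed in when it is done.

```bash
mkdir -p pics; ls; cat > h.py <<'E'
import numpy as np, cv2
from scipy.spatial.transform import Rotation as R
from station import env, optics, models
def rot(c):
    a=np.array(c["attitude"],float)
    return a if a.shape==(3,3) else R.from_quat(a).as_matrix()
def cloud(c):
    z=c["z_map"]; v,u=np.mgrid[0:z.shape[0],0:z.shape[1]]
    p=np.stack([(u-c["cx"])/c["fx"]*z,-(v-c["cy"])/c["fy"]*z,-z],-1)
    P=p@rot(c).T+np.array(c["origin"]); P[z==0]=np.nan
    return P
E
python3 - <<'E'
from h import *
cs={}
for n in("top","scene"):
    c=optics.camera(n); cs[n]=c; cv2.imwrite(f"pics/{n}0.png",c["pixels"])
    print({k:v for k,v in c.items() if k not in("pixels","z_map")})
    P=cloud(c)
    for q in("pan","red_bottle","yellow_bottle","tab1"):
        for d in models.find_in(c,q)[:5]:
            x,y,w,h=[int(t) for t in d["bbox"]]; m=P[y+h//2-2:y+h//2+3,x+w//2-2:x+w//2+3].reshape(-1,3)
            print(n,q,round(d["p"],2),[x,y,w,h],np.nanmedian(m,0).round(3))
np.savez("c.npz",**{n+"_"+k:v for n,c in cs.items() for k,v in c.items() if k in("pixels","z_map")})
print(env.state())
E
```

```text
pics
{'fx': 431.6688050814222, 'fy': 431.6688050814222, 'cx': 284.8812259672604, 'cy': 209.82697458010867, 'origin': array([ 0.41361848, -0.00936557,  1.23525591]), 'attitude': array([ 0.03926705, -0.02014772, -0.70104754,  0.7117475 ]), 'shot': 1}
top pan 0.6 [221, 138, 124, 73] [0.608 0.029 0.078]
top red_bottle 0.85 [187, 147, 30, 26] [0.636 0.242 0.121]
top yellow_bottle 0.84 [355, 148, 28, 26] [ 0.638 -0.196  0.117]
top yellow_bottle 0.82 [394, 170, 27, 23] [ 0.588 -0.294  0.113]
top yellow_bottle 0.54 [390, 139, 23, 19] [ 0.682 -0.288  0.081]
top tab1 0.71 [238, 196, 19, 11] [0.533 0.125 0.084]
top tab1 0.66 [278, 194, 19, 12] [0.537 0.017 0.083]
top tab1 0.52 [295, 195, 19, 12] [ 0.535 -0.028  0.082]
top tab1 0.51 [255, 194, 18, 14] [0.534 0.079 0.082]
top tab1 0.44 [317, 190, 17, 11] [ 0.552 -0.084  0.082]
{'fx': 455.5743628908747, 'fy': 455.5743628908747, 'cx': 278.3228460789725, 'cy': 214.1881581786427, 'origin': array([ 1.39369026, -0.2664903 ,  0.93482783]), 'attitude': array([0.32631706, 0.22955906, 0.54480148, 0.73757113]), 'shot': 2}
scene pan 0.61 [251, 219, 18, 9] [ 
[... 530 characters left out ...]
 7] [0.534 0.025 0.082]
{'time_s': 0.5, 'q': array([1.15802418e+00, 8.68978628e-02, 1.75893511e-01, 1.65979004e+00,
       1.21718556e-05, 1.57079091e+00]), 'qvel': array([-0.0001522 ,  0.00036172,  0.00028664,  0.00098435,  0.00083606,
       -0.00076612]), 'tau': array([ 1.67970415e-03, -5.19652998e+01,  4.64538682e+01,  2.09622907e-03,
        1.41612377e-04,  6.47130008e-06]), 'eef_pos': array([0.22062866, 0.50380752, 0.19478201]), 'ee_rot': array([ 2.04921360e-01,  9.78778441e-01,  2.19392804e-06, -5.75854514e-06]), 'force': array([ 0.44249519, -0.63682385,  0.60065318]), 'moment': array([-0.01426832, -0.0078131 , -0.00677051]), 'finger_force': 0.0, 'gripper_width': 0.08522135918649072}
```

```bash
python3 - <<'E'
import cv2
a=cv2.imread("pics/top0.png");b=cv2.imread("pics/scene0.png")
A=cv2.resize(a[110:240,150:450],(780,338),interpolation=2);B=cv2.resize(b[170:340,110:430],(490,260),interpolation=2)
import numpy as np
o=np.zeros((600,780,3),np.uint8);o[:338]=A;o[339:599,:490]=B
cv2.imwrite("pics/both0.png",o)
E
python3 - <<'E'
from h import *
class D(dict): pass
for n in("top","scene"):
    c=optics.camera(n); P=cloud(c)
    hsv=cv2.cvtColor(c["pixels"],cv2.COLOR_BGR2HSV)
    m=((hsv[...,0]>6)&(hsv[...,0]<20)&(hsv[...,1]>140)&(hsv[...,2]>90)&(P[...,2]>0.065)&(P[...,2]<0.1)).astype(np.uint8)
    k,l,s,_=cv2.connectedComponentsWithStats(m)
    C=[]
    for i in range(1,k):
        if s[i,4]>25:
            q=P[l==i]; t=q[q[:,2]>np.nanpercentile(q[:,2],50)]; C.append(np.nanmean(q,0)); print(n,s[i],np.nanmean(q,0).round(4),t[:,2].max().round(4))
    # pan white lid top
    hsvw=(hsv[...,1]<60)&(P[...,2]>0.068)&(P[...,2]<0.082)&(abs(P[...,1])<.25)&(P[...,0]>.45)
    q=P[hsvw][:,:2].astype(np.float32); r=cv2.minAreaRect(q*1000); print("lid",len(q),r, np.median(P[hsvw][:,2]))
E
```

```text
top [317 195  16   8 105] [ 0.543  -0.0825  0.0808] 0.0866
top [279 197  15   8 103] [0.5356 0.0203 0.0808] 0.0885
top [298 196  15   8 105] [ 0.5394 -0.0307  0.0807] 0.0906
top [259 198  16   8 104] [0.532  0.0716 0.0808] 0.0888
top [240 200  16   7 104] [0.5281 0.1238 0.0814] 0.089
lid 7529 ((741.2664794921875, 34.61372375488281), (450.5196838378906, 414.2554016113281), 4.052835941314697) 0.07564864711499308
scene [305 206  16   8  90] [0.5314 0.1211 0.0803] 0.0855
scene [288 210  17   9  94] [0.5349 0.07   0.0804] 0.0861
scene [271 214  16  10  98] [0.5384 0.0185 0.0804] 0.0857
scene [253 219  17   9 100] [ 0.5422 -0.0331  0.0804] 0.0858
scene [234 224  17   9 101] [ 0.5459 -0.0849  0.0805] 0.086
lid 6571 ((743.4647216796875, 54.92225646972656), (457.092529296875, 370.7357482910156), 4.381574630737305) 0.07556199211838932
```

View pics/both0.png

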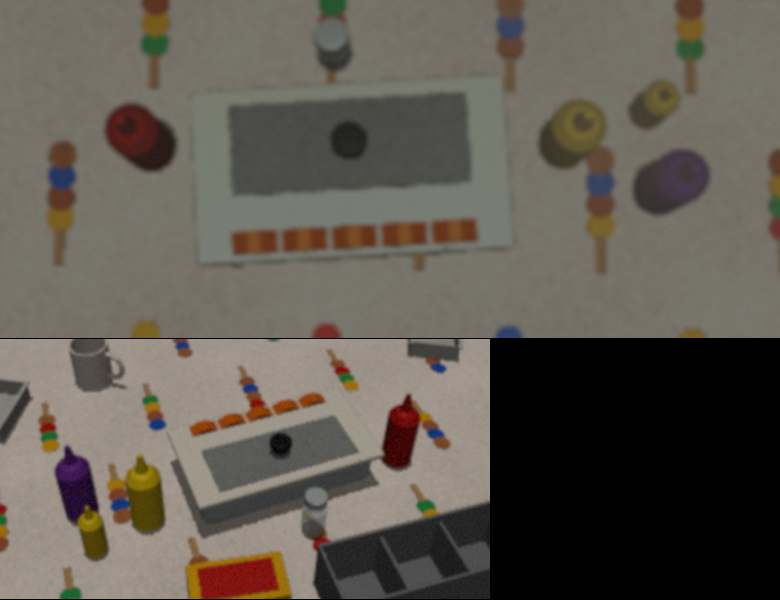

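Top view (crop): the red bottle is at crop (140,135), the +y end. The large yellow bottle is at (575,130), the -y end, with a small yellow look-alike at (655,100) and the purple one at (670,180). The orange row runs from (255,242) to (455,230), so the run goes from tab 1 to tab 5. The row is about 4° off the y axis, centred near (0.537, 0.0195).

```bash
python3 -m handwheel '[{"hand":1,"dx":3.05,"dy":-3.35,"az":0.048},{"hand":1,"dx":3.05,"dy":-3.35,"az":0.048},{"hand":1,"dx":3.05,"dy":-3.35,"az":0.048},{"hand":1,"dx":3.05,"dy":-3.35,"az":0.048},{"hand":1,"dx":3.05,"dy":-3.35,"az":0.048},{"hand":1,"dx":3.05,"dy":-3.35,"az":0.048},{"hand":1,"dx":3.05,"dy":-3.35,"az":0.048},{"hand":1,"dx":3.05,"dy":-3.35,"az":0.048},{"hand":1,"dx":3.05,"dy":-3.35,"az":0.048},{"hand":1,"dx":3.05,"dy":-3.35,"az":0.048}]' 40
python3 -m handwheel '[{"hand":1},{"hand":1}]'
python3 - <<'E'
from h import *
c=optics.camera("wrist"); cv2.imwrite("pics/w1.png",c["pixels"]); P=cloud(c)
hsv=cv2.cvtColor(c["pixels"],cv2.COLOR_BGR2HSV)
m=((hsv[...,0]>6)&(hsv[...,0]<20)&(hsv[...,1]>140)&(hsv[...,2]>70)&(P[...,2]>0.065)&(P[...,2]<0.1)).astype(np.uint8)
k,l,s,_=cv2.connectedComponentsWithStats(m)
for i in range(1,k):
    if s[i,4]>100:
        q=P[l==i]; print(s[i],np.nanmean(q,0).round(4),np.nanpercentile(q[:,2],[50,95]).round(4),q.min(0).round(3),q.max(0).round(3))
st=env.state(); print(st["eef_pos"],R.from_quat(st["ee_rot"]).as_matrix()[:,1:].T.round(3),st["time_s"],st["force"])
E
```

```text
[0.22064096 0.50379277 0.19478589] [[ 0.401  0.916 -0.   ]
 [ 0.    -0.    -1.   ]] 0.65 [-0.16506535 -0.45905762  0.2636498 ]schema error: expected keys hand, dx, dy, dz, ax, ay, az
schema error: expected keys hand, dx, dy, dz, ax, ay, az
```

All keys are needed in every row.

```bash
cat > look.py <<'E'
from h import *
import sys
c=optics.camera("wrist"); cv2.imwrite(f"pics/{sys.argv[1]}.png",c["pixels"]); P=cloud(c)
hsv=cv2.cvtColor(c["pixels"],cv2.COLOR_BGR2HSV)
m=((hsv[...,0]>6)&(hsv[...,0]<20)&(hsv[...,1]>140)&(hsv[...,2]>70)&(P[...,2]>0.065)&(P[...,2]<0.1)).astype(np.uint8)
k,l,s,_=cv2.connectedComponentsWithStats(m)
for i in range(1,k):
    if s[i,4]>100:
        q=P[l==i]; print(s[i],np.nanmean(q,0).round(4),np.nanpercentile(q[:,2],[50,95]).round(4),q.min(0).round(3),q.max(0).round(3))
st=env.state(); print(st["eef_pos"],R.from_quat(st["ee_rot"]).as_matrix()[:,1:].T.round(3),st["time_s"],st["force"],st["gripper_width"])
E
python3 -m handwheel '[{"hand":1,"dx":3.05,"dy":-3.35,"dz":0,"ax":0,"ay":0,"az":0.048},{"hand":1,"dx":3.05,"dy":-3.35,"dz":0,"ax":0,"ay":0,"az":0.048},{"hand":1,"dx":3.05,"dy":-3.35,"dz":0,"ax":0,"ay":0,"az":0.048},{"hand":1,"dx":3.05,"dy":-3.35,"dz":0,"ax":0,"ay":0,"az":0.048},{"hand":1,"dx":3.05,"dy":-3.35,"dz":0,"ax":0,"ay":0,"az":0.048},{"hand":1,"dx":3.05,"dy":-3.35,"dz":0,"ax":0,"ay":0,"az":0.048},{"hand":1,"dx":3.05,"dy":-3.35,"dz":0,"ax":0,"ay":0,"az":0.048},{"hand":1,"dx":3.05,"dy":-3.35,"dz":0,"ax":0,"ay":0,"az":0.048},{"hand":1,"dx":3.05,"dy":-3.35,"dz":0,"ax":0,"ay":0,"az":0.048},{"hand":1,"dx":3.05,"dy":-3.35,"dz":0,"ax":0,"ay":0,"az":0.048}]' 40
python3 -m handwheel '[{"hand":1,"dx":0,"dy":0,"dz":0,"ax":0,"ay":0,"az":0},{"hand":1,"dx":0,"dy":0,"dz":0,"ax":0,"ay":0,"az":0}]'
python3 look.py w1
```

```text
time_s: 1.9
eef_pos: [0.5266, 0.1676, 0.1949]
ee_rot: [-0.034, 0.999, 0.0, 0.0]
force: [0.5, -0.6, 0.5]
gripper_width: -0.0003
finger_force: 0.0
time_s: 2.15
eef_pos: [0.5254, 0.1689, 0.1947]
ee_rot: [-0.033, 0.999, 0.0, -0.0]
force: [-0.3, -0.3, -0.3]
gripper_width: 0.0001
finger_force: 0.0
[  28  183   56   28 1333] [ 0.5382 -0.0285  0.0802] [0.0807 0.0839] [ 0.525 -0.056  0.073] [ 0.552 -0.008  0.085]
[  86  183   55   28 1344] [0.5344 0.0223 0.0802] [0.0808 0.0838] [ 0.522 -0.004  0.073] [0.548 0.044 0.085]
[ 143  183   54   28 1355] [0.5308 0.0732 0.0803] [0.0808 0.0838] [0.518 0.047 0.074] [0.545 0.095 0.085]
[ 201  183   53   28 1387] [0.5271 0.1242 0.0804] [0.0808 0.0841] [0.515 0.099 0.073] [0.541 0.147 0.086]
[  0 184  28  27 652] [ 0.5416 -0.0692  0.0787] [0.0788 0.0828] [ 0.529 -0.078  0.074] [ 0.553 -0.06   0.085]
[0.52521752 0.16930458 0.19486105] [[-0.067  0.998  0.   ]
 [-0.     0.    -1.   ]] 2.2 [-0.10320893  1.08129546 -0.1369171 ] 8.466316503662425e-06
```

View pics/w1.png

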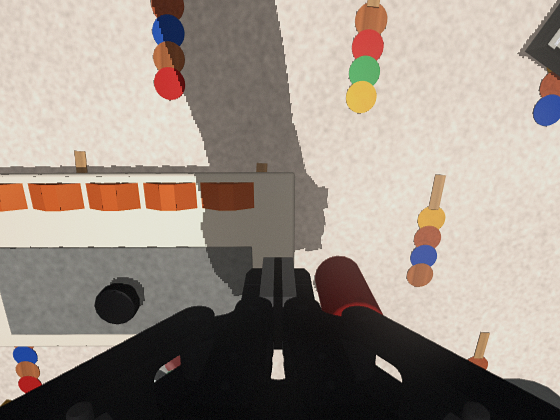

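The wrist view shows the row at image row ~197, with tab 1 at (228,197). The fingers are just past its end, and the bottle at (345,290) is clear of them. Descending now.

```bash
python3 -m handwheel '[{"hand":1,"dx":0,"dy":0,"dz":-2,"ax":0,"ay":0,"az":0},{"hand":1,"dx":0,"dy":0,"dz":-2.5,"ax":0,"ay":0,"az":0},{"hand":1,"dx":0,"dy":0,"dz":-2.5,"ax":0,"ay":0,"az":0},{"hand":1,"dx":0,"dy":0,"dz":-2,"ax":0,"ay":0,"az":0},{"hand":1,"dx":0,"dy":0,"dz":-1.2,"ax":0,"ay":0,"az":0},{"hand":1,"dx":0,"dy":0,"dz":-0.7,"ax":0,"ay":0,"az":0},{"hand":1,"dx":0,"dy":0,"dz":-0.4,"ax":0,"ay":0,"az":0},{"hand":1,"dx":0,"dy":0,"dz":0,"ax":0,"ay":0,"az":0},{"hand":1,"dx":0,"dy":0,"dz":0,"ax":0,"ay":0,"az":0}]'
python3 -c "
from station import env
s=env.state();print(s['eef_pos'],s['force'])"
```

```text
time_s: 3.32
eef_pos: [0.5259, 0.1689, 0.0823]
ee_rot: [-0.034, 0.999, 0.0, 0.0]
force: [-0.0, 0.1, -0.7]
gripper_width: 0.0005
finger_force: 0.0
[0.52590681 0.16885164 0.08231264] [-0.00650706  0.10457472 -0.66069034]
```

```bash
python3 -m handwheel '[{"hand":1,"dx":0,"dy":0,"dz":-0.25,"ax":0,"ay":0,"az":0},{"hand":1,"dx":0,"dy":0,"dz":-0.2,"ax":0,"ay":0,"az":0},{"hand":1,"dx":0.02,"dy":-0.4,"dz":0,"ax":0,"ay":0,"az":0},{"hand":1,"dx":0.02,"dy":-0.4,"dz":0,"ax":0,"ay":0,"az":0},{"hand":1,"dx":0.02,"dy":-0.4,"dz":0,"ax":0,"ay":0,"az":0},{"hand":1,"dx":0.02,"dy":-0.4,"dz":0,"ax":0,"ay":0,"az":0},{"hand":1,"dx":0.02,"dy":-0.4,"dz":0,"ax":0,"ay":0,"az":0}]'
python3 -m handwheel '[{"hand":1,"dx":0.03,"dy":-0.4,"dz":0,"ax":0,"ay":0,"az":0},{"hand":1,"dx":0.03,"dy":-0.4,"dz":0,"ax":0,"ay":0,"az":0},{"hand":1,"dx":0.03,"dy":-0.4,"dz":0,"ax":0,"ay":0,"az":0}]'
```

```text
time_s: 4.2
eef_pos: [0.5267, 0.1485, 0.0773]
ee_rot: [-0.034, 0.999, 0.0, 0.0]
force: [-0.0, -0.3, -0.5]
gripper_width: 0.0002
finger_force: 0.0
time_s: 4.58
eef_pos: [0.5276, 0.1365, 0.0773]
ee_rot: [-0.034, 0.999, -0.0, -0.0]
force: [-0.6, 0.4, 0.3]
gripper_width: 0.0001
finger_force: 0.0
```

```bash
python3 -m handwheel '[{"hand":1,"dx":0.03,"dy":-0.4,"dz":0,"ax":0,"ay":0,"az":0},{"hand":1,"dx":0.03,"dy":-0.4,"dz":0,"ax":0,"ay":0,"az":0}]'
python3 -m handwheel '[{"hand":1,"dx":0.03,"dy":-0.4,"dz":0,"ax":0,"ay":0,"az":0}]'
python3 look.py w2
```

```text
time_s: 4.82
eef_pos: [0.5281, 0.1285, 0.0773]
ee_rot: [-0.034, 0.999, -0.0, -0.0]
force: [0.3, -0.5, 0.5]
gripper_width: 0.0004
finger_force: 0.0
time_s: 4.95
eef_pos: [0.5284, 0.1245, 0.0773]
ee_rot: [-0.034, 0.999, -0.0, -0.0]
force: [0.2, 0.1, -0.3]
gripper_width: 0.0
finger_force: 0.0
[   0  225   49   45 1887] [ 0.5376 -0.019   0.0795] [0.0796 0.0835] [ 0.525 -0.033  0.073] [ 0.551 -0.008  0.085]
[  50  225   88   44 3331] [0.5339 0.0221 0.0802] [0.0806 0.0837] [ 0.521 -0.005  0.073] [0.548 0.043 0.085]
[ 142  224   84   45 3372] [0.5304 0.0724 0.0803] [0.0807 0.0839] [0.518 0.047 0.074] [0.545 0.095 0.085]
[ 233  224   83   44 3090] [0.5257 0.1225 0.08  ] [0.0802 0.084 ] [0.514 0.099 0.073] [0.543 0.147 0.085]
[0.52851684 0.12416685 0.07729771] [[-0.067  0.998 -0.   ]
 [ 0.    -0.    -1.   ]] 5.0 [ 0.0642209  -0.263056    0.13332932] -0.0001776513708712911
```

View pics/w2.png

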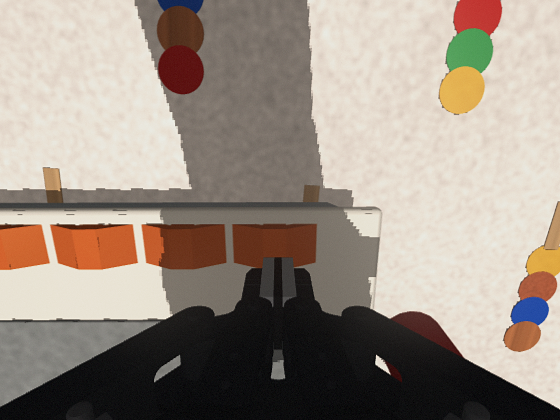

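The wrist view shows tab 1 at (275,246) still standing, though the fingertip at (278,260) should already be pressing it. I'll check where the fingertip actually is in the depth map.

```bash
python3 - <<'E'
from h import *
c=optics.camera("wrist"); P=cloud(c); s=env.state()
p=s["eef_pos"]; k=rot(c).T@(p-np.array(c["origin"]))
print("TCP projects",c["cx"]+c["fx"]*k[0]/-k[2], c["cy"]-c["fy"]*k[1]/-k[2])
for v in range(250,330,6): print(v,P[v,268].round(4),P[v,288].round(4))
for u in range(236,324,6): print(u,P[275,u].round(4))
c2=optics.camera("scene"); cv2.imwrite("pics/s2.png",cv2.resize(c2["pixels"][130:280,200:400],(800,600),interpolation=2))
E
```

```text
TCP projects 277.50489750381996 245.99780057957594
250 [0.5288 0.1192 0.0831] [0.5279 0.1302 0.0835]
256 [0.5322 0.1194 0.0837] [0.5314 0.1305 0.0836]
262 [0.5172 0.1195 0.1233] [0.5168 0.1282 0.1229]
268 [0.5176 0.1197 0.1282] [0.5168 0.128  0.1287]
274 [0.5172 0.1198 0.1343] [0.5175 0.1279 0.1327]
280 [0.5174 0.12   0.139 ] [0.5168 0.1277 0.1392]
286 [0.5172 0.1201 0.144 ] [0.5167 0.1275 0.144 ]
292 [0.5176 0.1202 0.1476] [0.5166 0.1274 0.1484]
298 [0.5179 0.1203 0.1512] [0.5173 0.1273 0.1514]
304 [0.5163 0.1204 0.1575] [0.5157 0.127  0.1578]
310 [0.5169 0.1205 0.1602] [0.5163 0.127  0.1605]
316 [0.5163 0.1206 0.1644] [0.5163 0.1269 0.1637]
322 [0.5167 0.1207 0.1669] [0.5163 0.1268 0.167 ]
328 [0.5176 0.1208 0.1686] [0.5166 0.1267 0.1695]
236 [0.5495 0.1011 0.0751]
242 [0.5499 0.1046 0.0739]
248 [0.522  0.1114 0.1271]
254 [0.522  0.114  0.1268]
260 [0.5216 0.1165 0.1272]
266 [0.5176 0.1191 0.1346]
272 [0.517  0.1214 0.1354]
278 [0.5173 0.1238 0.1345]
284 [0.5172 0.1262 0.1343]
290 [0.517  0.1286 0.1345]
296 [0.5207 0.1317 0.1269]
302 [0.5208 0.1343 0.1265]
308 [0.5204 0.1368 0.1268]
314 [0.5463 0.1473 0.0753]
320 [0.5467 0.1511 0.0742]
```

View pics/s2.png

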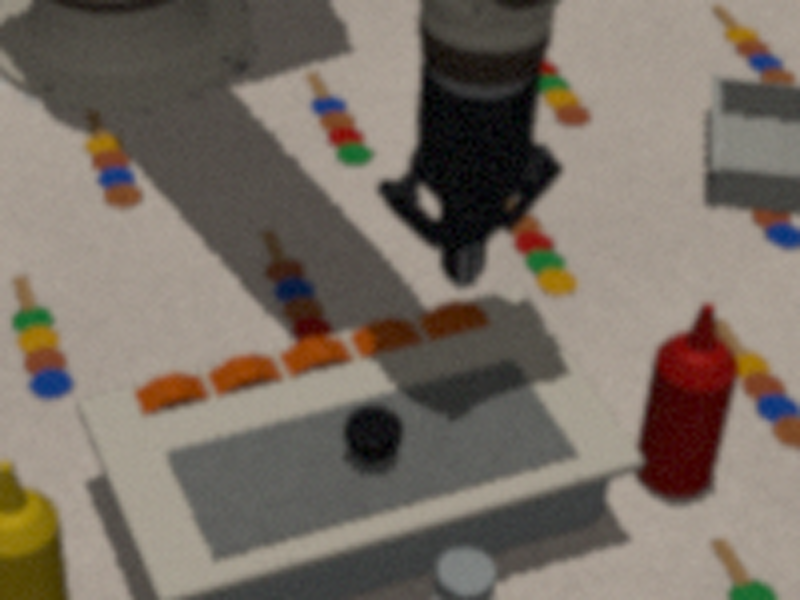

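The scene view shows the tip at (463,275), clearly hovering above tab 1, which is still up. The wrist depth also puts the lowest finger points near z ≈ 0.12, so the real tip is about 4 cm above the reported TCP. I'll measure that offset with both cameras.

```bash
python3 - <<'E'
from h import *
s=env.state(); p=s["eef_pos"]
for n in("wrist","scene"):
    c=optics.camera(n); P=cloud(c); d=np.hypot(P[...,0]-p[0],P[...,1]-p[1])
    m=(d<0.022)&(P[...,2]>0.09)&(P[...,2]<0.2)&(c["pixels"].max(-1)<95)
    q=P[m]; z=q[:,2]; print(n,len(q),np.percentile(z,[0,1,2,5,10]).round(4))
    l=q[z<np.percentile(z,1)+.005]; print(l.min(0).round(4),l.max(0).round(4),l.mean(0).round(4))
print(p,s["q"].round(4),s["gripper_width"])
E
```

```text
wrist 14339 [0.1163 0.1211 0.1237 0.1301 0.1393]
[0.5162 0.1109 0.1163] [0.5226 0.1378 0.1261] [0.5187 0.1242 0.1223]
scene 230 [0.1191 0.1207 0.1233 0.1255 0.1294]
[0.529  0.113  0.1191] [0.5427 0.1384 0.1252] [0.5376 0.1217 0.1228]
[0.5284514  0.12461336 0.07728525] [ 2.3150e-01  5.7600e-02 -8.1800e-02  1.4314e+00  1.0000e-04  1.6470e-01] 0.0004317361603920147
```

Both cameras put the real tip at z ≈ 0.1195, about 42 mm above the reported TCP, with x and y agreeing. The tip is centred over tab 1, so I'll press it straight down here. The force reading will give the true height, and then I'll slide along the row.

```bash
python3 -m handwheel '[{"hand":1,"dx":0,"dy":0,"dz":-0.8,"ax":0,"ay":0,"az":0},{"hand":1,"dx":0,"dy":0,"dz":-1.0,"ax":0,"ay":0,"az":0},{"hand":1,"dx":0,"dy":0,"dz":-0.8,"ax":0,"ay":0,"az":0},{"hand":1,"dx":0,"dy":0,"dz":-0.4,"ax":0,"ay":0,"az":0},{"hand":1,"dx":0,"dy":0,"dz":0,"ax":0,"ay":0,"az":0}]'
python3 - <<'E'
from h import *
s=env.state(); p=s["eef_pos"]
for n in("wrist","scene"):
    c=optics.camera(n); P=cloud(c); d=np.hypot(P[...,0]-p[0],P[...,1]-p[1])
    m=(d<0.022)&(P[...,2]>0.078)&(P[...,2]<0.2)&(c["pixels"].max(-1)<70)&(c["pixels"].astype(int).ptp(-1)<25) if hasattr(c["pixels"],"ptp") else (d<0.022)&(P[...,2]>0.078)&(P[...,2]<0.2)&(c["pixels"].max(-1)<70)&(np.ptp(c["pixels"].astype(int),axis=-1)<25)
    print(n,np.percentile(P[m][:,2],[0,1,2,5]).round(4))
print(p,s["force"])
E
```

```text
time_s: 5.82
eef_pos: [0.5283, 0.1248, 0.047]
ee_rot: [-0.034, 0.999, -0.0, -0.0]
force: [1.0, -0.4, 0.9]
gripper_width: 0.0002
finger_force: 0.0
wrist [0.087  0.0919 0.0946 0.1017]
scene [0.0838 0.0898 0.0911 0.0952]
[0.52826354 0.1247834  0.04695106] [ 1.02485544 -0.37358727  0.88830442]
```

Same offset, with the tip at ≈ 0.089. I'll approach in small steps and watch the force.

```bash
python3 -m handwheel '[{"hand":1,"dx":0,"dy":0,"dz":-0.3,"ax":0,"ay":0,"az":0},{"hand":1,"dx":0,"dy":0,"dz":-0.2,"ax":0,"ay":0,"az":0}]' | egrep 'eef|force'
for i in 1; do python3 -m handwheel '[{"hand":1,"dx":0,"dy":0,"dz":-0.1,"ax":0,"ay":0,"az":0}]' | egrep 'eef|^force'; python3 -m handwheel '[{"hand":1,"dx":0,"dy":0,"dz":-0.1,"ax":0,"ay":0,"az":0}]' | egrep 'eef|^force'; python3 -m handwheel '[{"hand":1,"dx":0,"dy":0,"dz":-0.1,"ax":0,"ay":0,"az":0}]' | egrep 'eef|^force'; done
```

```text
eef_pos: [0.5289, 0.1249, 0.0426]
force: [1.5, 0.2, 2.8]
finger_force: 1.2
eef_pos: [0.5288, 0.1249, 0.0415]
force: [1.3, 0.7, 2.5]
eef_pos: [0.5287, 0.1249, 0.0405]
force: [2.1, 0.4, 9.0]
eef_pos: [0.5289, 0.1249, 0.0404]
force: [-2.3, -0.4, 14.8]
```

```bash
python3 -m handwheel '[{"hand":1,"dx":0,"dy":0,"dz":0.12,"ax":0,"ay":0,"az":0}]' | egrep 'eef|^force'; python3 look.py w3; python3 - <<'E'
import cv2,numpy as np
from h import *
c=optics.camera("scene"); cv2.imwrite("pics/s3.png",np.vstack([cv2.resize(c["pixels"][175:250,220:353],(700,395),interpolation=2),cv2.resize(cv2.imread("pics/w3.png")[180:330,100:450],(700,300))[:205]]))
E
```

```text
eef_pos: [0.5283, 0.1248, 0.0406]
force: [-0.1, 0.6, 0.6]
[   0  250  108   56 5005] [0.5335 0.0231 0.0802] [0.0806 0.0837] [ 0.521 -0.005  0.073] [0.549 0.044 0.085]
[ 111  250  104   55 5100] [0.5299 0.0731 0.0802] [0.0806 0.0838] [0.518 0.047 0.074] [0.545 0.095 0.085]
[252 250  44  18 452] [0.5187 0.1211 0.0762] [0.0762 0.0775] [0.515 0.112 0.073] [0.526 0.133 0.089]
[0.52826067 0.12476257 0.04057463] [[-0.067  0.998 -0.   ]
 [-0.    -0.    -1.   ]] 6.725 [-1.12546617  0.10316326  6.1125547 ] -0.0003309448595139911
```

View pics/s3.png

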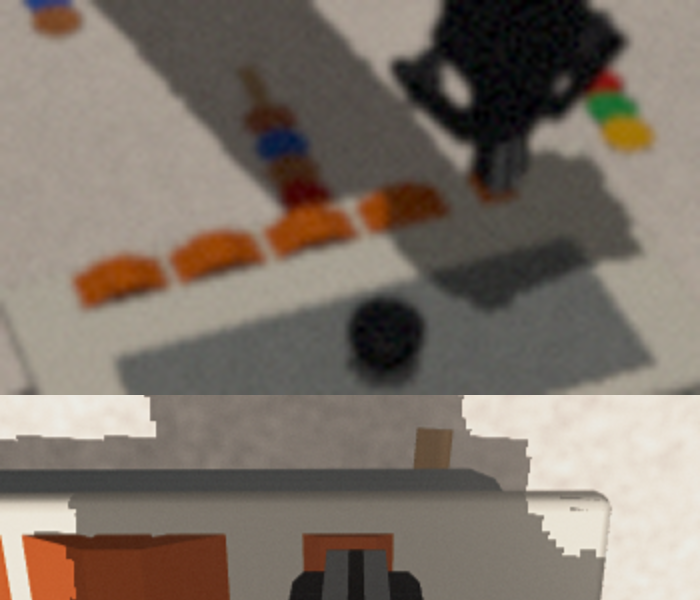

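Tab 1 is down (top at 0.077); the fingertip is on it at (495,185) in the picture, and tabs 2–5 still stand. A bottomed tab at reported z ≈ 0.0404 means the true offset is 36.6 mm. I'll raise slightly and slide on.

```bash
python3 -m handwheel '[{"hand":1,"dx":0.01,"dy":-0.15,"dz":0.06,"ax":0,"ay":0,"az":0},{"hand":1,"dx":0.03,"dy":-0.4,"dz":0,"ax":0,"ay":0,"az":0},{"hand":1,"dx":0.03,"dy":-0.4,"dz":0,"ax":0,"ay":0,"az":0},{"hand":1,"dx":0.03,"dy":-0.4,"dz":0,"ax":0,"ay":0,"az":0},{"hand":1,"dx":0.03,"dy":-0.4,"dz":0,"ax":0,"ay":0,"az":0}]'| egrep 'eef|^force'
python3 -m handwheel '[{"hand":1,"dx":0.03,"dy":-0.4,"dz":0,"ax":0,"ay":0,"az":0},{"hand":1,"dx":0.03,"dy":-0.4,"dz":0,"ax":0,"ay":0,"az":0}]'| egrep 'eef|^force'
python3 -m handwheel '[{"hand":1,"dx":0.03,"dy":-0.4,"dz":0,"ax":0,"ay":0,"az":0},{"hand":1,"dx":0.03,"dy":-0.4,"dz":0,"ax":0,"ay":0,"az":0}]'| egrep 'eef|^force'
python3 look.py w4
```

```text
eef_pos: [0.5297, 0.1069, 0.041]
force: [-0.1, 0.7, 1.4]
eef_pos: [0.5304, 0.099, 0.0411]
force: [-0.2, 0.7, -0.0]
eef_pos: [0.5312, 0.0917, 0.0414]
force: [-0.4, 4.0, 2.9]
[   0  249   69   55 3347] [ 0.5372 -0.0212  0.0801] [0.0803 0.0837] [ 0.525 -0.037  0.074] [ 0.551 -0.008  0.085]
[  71  248  105   56 4964] [0.5336 0.0216 0.0802] [0.0806 0.0837] [ 0.521 -0.005  0.073] [0.55  0.043 0.085]
[ 189  248   89   54 3204] [0.5292 0.0671 0.0796] [0.0805 0.0824] [0.518 0.05  0.074] [0.548 0.091 0.09 ]
[ 321  248   46   47 1993] [0.5273 0.1223 0.0764] [0.0765 0.0776] [0.515 0.112 0.073] [0.54  0.133 0.079]
[0.53121474 0.09124873 0.04144172] [[-0.067  0.998  0.001]
 [ 0.001  0.001 -1.   ]] 7.95 [0.06777154 2.35615199 2.4755579 ] -7.004685230625374e-05
```

```bash
python3 -m handwheel '[{"hand":1,"dx":0.03,"dy":-0.4,"dz":0,"ax":0,"ay":0,"az":0},{"hand":1,"dx":0.03,"dy":-0.4,"dz":-0.02,"ax":0,"ay":0,"az":0}]'| egrep 'eef|^force'
python3 -m handwheel '[{"hand":1,"dx":0.03,"dy":-0.4,"dz":0,"ax":0,"ay":0,"az":0},{"hand":1,"dx":0.03,"dy":-0.4,"dz":0,"ax":0,"ay":0,"az":0},{"hand":1,"dx":0.03,"dy":-0.4,"dz":0,"ax":0,"ay":0,"az":0}]'| egrep 'eef|^force'
python3 -m handwheel '[{"hand":1,"dx":0.03,"dy":-0.4,"dz":0,"ax":0,"ay":0,"az":0},{"hand":1,"dx":0.03,"dy":-0.4,"dz":0,"ax":0,"ay":0,"az":0},{"hand":1,"dx":0.03,"dy":-0.4,"dz":0,"ax":0,"ay":0,"az":0},{"hand":1,"dx":0.03,"dy":-0.4,"dz":0,"ax":0,"ay":0,"az":0}]'| egrep 'eef|^force'
python3 look.py w5
```

```text
eef_pos: [0.5316, 0.0833, 0.041]
force: [0.6, -1.9, 2.8]
eef_pos: [0.5324, 0.0708, 0.0409]
force: [-0.8, 1.8, 2.4]
eef_pos: [0.5335, 0.0548, 0.0406]
force: [0.1, -0.4, 0.3]
[ 150  249  101   56 4841] [0.5336 0.0195 0.0804] [0.0809 0.0837] [ 0.521 -0.005  0.073] [0.552 0.042 0.085]
[ 289  249   47   48 1469] [0.5285 0.0731 0.0766] [0.0767 0.0778] [0.518 0.059 0.074] [0.543 0.082 0.086]
[ 398  249   48   47 1974] [0.5274 0.122  0.0764] [0.0765 0.0775] [0.515 0.112 0.074] [0.541 0.134 0.079]
[   0  250   37   52 1557] [ 0.5413 -0.0668  0.0776] [0.0775 0.0803] [ 0.529 -0.074  0.074] [ 0.554 -0.06   0.082]
[  38  250  107   55 5062] [ 0.5372 -0.0297  0.0802] [0.0807 0.0838] [ 0.525 -0.058  0.073] [ 0.555 -0.008  0.085]
[0.53348903 0.0544625  0.04057642] [[-0.067  0.998 -0.001]
 [-0.001 -0.001 -1.   ]] 9.125 [ 0.90192136 -0.36660465  0.76429097] 0.0001230528349922823
```

```bash
python3 -m handwheel '[{"hand":1,"dx":0.03,"dy":-0.4,"dz":0,"ax":0,"ay":0,"az":0},{"hand":1,"dx":0.03,"dy":-0.4,"dz":0,"ax":0,"ay":0,"az":0},{"hand":1,"dx":0.03,"dy":-0.4,"dz":0,"ax":0,"ay":0,"az":0},{"hand":1,"dx":0.03,"dy":-0.4,"dz":0,"ax":0,"ay":0,"az":0}]'| egrep 'eef|^force'
python3 -m handwheel '[{"hand":1,"dx":0.03,"dy":-0.4,"dz":0,"ax":0,"ay":0,"az":0},{"hand":1,"dx":0.03,"dy":-0.4,"dz":0,"ax":0,"ay":0,"az":0},{"hand":1,"dx":0.03,"dy":-0.4,"dz":0,"ax":0,"ay":0,"az":0},{"hand":1,"dx":0.03,"dy":-0.4,"dz":0,"ax":0,"ay":0,"az":0}]'| egrep 'eef|^force'
python3 -m handwheel '[{"hand":1,"dx":0.03,"dy":-0.4,"dz":0,"ax":0,"ay":0,"az":0},{"hand":1,"dx":0.03,"dy":-0.4,"dz":0,"ax":0,"ay":0,"az":0},{"hand":1,"dx":0.03,"dy":-0.4,"dz":0,"ax":0,"ay":0,"az":0},{"hand":1,"dx":0.03,"dy":-0.4,"dz":0,"ax":0,"ay":0,"az":0},{"hand":1,"dx":0.03,"dy":-0.4,"dz":0,"ax":0,"ay":0,"az":0}]'| egrep 'eef|^force'
python3 look.py w6
```

```text
eef_pos: [0.535, 0.0396, 0.0412]
force: [-0.8, 4.3, 0.9]
eef_pos: [0.5361, 0.0228, 0.0409]
force: [0.1, 1.7, 1.6]
eef_pos: [0.5374, 0.0028, 0.0406]
force: [0.5, -0.3, -0.6]
[  38  249  106   55 4964] [ 0.5409 -0.0816  0.0802] [0.0806 0.0837] [ 0.529 -0.109  0.073] [ 0.557 -0.061  0.085]
[ 150  249  102   55 4895] [ 0.5371 -0.0325  0.0804] [0.0809 0.0839] [ 0.525 -0.057  0.074] [ 0.556 -0.01   0.085]
[ 289  249   47   48 1492] [0.5323 0.0212 0.0767] [0.0768 0.0779] [0.522 0.007 0.073] [0.547 0.031 0.085]
[ 397  248   51   48 2108] [0.531  0.07   0.0766] [0.0767 0.0779] [0.519 0.059 0.074] [0.544 0.082 0.079]
[ 506  248   53   48 2043] [0.5274 0.1214 0.0765] [0.0766 0.0776] [0.515 0.111 0.073] [0.541 0.134 0.078]
[0.53740777 0.00247542 0.04059226] [[-0.067  0.998 -0.001]
 [-0.    -0.001 -1.   ]] 10.8 [ 0.16445979 -0.37691578 -0.04931242] 0.00017624073534289108
```

Tab 3 is down too, the pan hasn't shifted, and forces stay under 5 N. On to tabs 4 and 5.

```bash
python3 -m handwheel '[{"hand":1,"dx":0.03,"dy":-0.4,"dz":0,"ax":0,"ay":0,"az":0},{"hand":1,"dx":0.03,"dy":-0.4,"dz":0,"ax":0,"ay":0,"az":0},{"hand":1,"dx":0.03,"dy":-0.4,"dz":0,"ax":0,"ay":0,"az":0},{"hand":1,"dx":0.03,"dy":-0.4,"dz":0,"ax":0,"ay":0,"az":0}]'| egrep 'eef|^force'
python3 -m handwheel '[{"hand":1,"dx":0.03,"dy":-0.4,"dz":0,"ax":0,"ay":0,"az":0},{"hand":1,"dx":0.03,"dy":-0.4,"dz":0,"ax":0,"ay":0,"az":0},{"hand":1,"dx":0.03,"dy":-0.4,"dz":0,"ax":0,"ay":0,"az":0},{"hand":1,"dx":0.03,"dy":-0.4,"dz":0,"ax":0,"ay":0,"az":0}]'| egrep 'eef|^force'
python3 -m handwheel '[{"hand":1,"dx":0.03,"dy":-0.4,"dz":0,"ax":0,"ay":0,"az":0},{"hand":1,"dx":0.03,"dy":-0.4,"dz":0,"ax":0,"ay":0,"az":0},{"hand":1,"dx":0.03,"dy":-0.4,"dz":0,"ax":0,"ay":0,"az":0},{"hand":1,"dx":0.03,"dy":-0.4,"dz":0,"ax":0,"ay":0,"az":0},{"hand":1,"dx":0.03,"dy":-0.4,"dz":0,"ax":0,"ay":0,"az":0}]'| egrep 'eef|^force'
python3 look.py w7
```

```text
eef_pos: [0.5389, -0.0124, 0.0412]
force: [-0.6, 4.8, 2.5]
eef_pos: [0.54, -0.0292, 0.0409]
force: [-0.4, 1.7, 2.4]
eef_pos: [0.5413, -0.0492, 0.0406]
force: [0.3, -0.0, 0.3]
[ 151  248  101   56 4832] [ 0.5409 -0.0843  0.0804] [0.0809 0.0838] [ 0.529 -0.109  0.074] [ 0.558 -0.061  0.085]
[ 289  248   47   48 1513] [ 0.5359 -0.0308  0.0766] [0.0767 0.0778] [ 0.526 -0.044  0.073] [ 0.551 -0.021  0.079]
[ 397  248   52   48 2123] [0.5348 0.0181 0.0766] [0.0768 0.0779] [0.522 0.007 0.073] [0.548 0.03  0.079]
[ 505  248   55   48 2153] [0.5311 0.0694 0.0767] [0.0768 0.078 ] [0.519 0.059 0.073] [0.544 0.082 0.079]
[ 0.54129794 -0.04952044  0.0405961 ] [[-0.067  0.998 -0.001]
 [-0.001 -0.001 -1.   ]] 12.475 [ 0.26176473 -0.21399385  0.84009758] -4.080117694171808e-05
```

```bash
python3 -m handwheel '[{"hand":1,"dx":0.03,"dy":-0.4,"dz":0,"ax":0,"ay":0,"az":0},{"hand":1,"dx":0.03,"dy":-0.4,"dz":0,"ax":0,"ay":0,"az":0},{"hand":1,"dx":0.03,"dy":-0.4,"dz":0,"ax":0,"ay":0,"az":0},{"hand":1,"dx":0.03,"dy":-0.4,"dz":0,"ax":0,"ay":0,"az":0}]'| egrep 'eef|^force'
python3 -m handwheel '[{"hand":1,"dx":0.03,"dy":-0.4,"dz":0,"ax":0,"ay":0,"az":0},{"hand":1,"dx":0.03,"dy":-0.4,"dz":0,"ax":0,"ay":0,"az":0},{"hand":1,"dx":0.03,"dy":-0.4,"dz":0,"ax":0,"ay":0,"az":0},{"hand":1,"dx":0.03,"dy":-0.4,"dz":0,"ax":0,"ay":0,"az":0}]'| egrep 'eef|^force'
python3 -m handwheel '[{"hand":1,"dx":0.03,"dy":-0.4,"dz":0,"ax":0,"ay":0,"az":0},{"hand":1,"dx":0.03,"dy":-0.4,"dz":0,"ax":0,"ay":0,"az":0},{"hand":1,"dx":0.03,"dy":-0.4,"dz":0,"ax":0,"ay":0,"az":0},{"hand":1,"dx":0.03,"dy":-0.4,"dz":0,"ax":0,"ay":0,"az":0},{"hand":1,"dx":0.03,"dy":-0.4,"dz":0,"ax":0,"ay":0,"az":0}]'| egrep 'eef|^force'
python3 look.py w8
```

```text
eef_pos: [0.5428, -0.0644, 0.0411]
force: [-0.8, 3.9, 2.5]
eef_pos: [0.5439, -0.0812, 0.0409]
force: [-0.5, 2.1, 2.4]
eef_pos: [0.5452, -0.1011, 0.0406]
force: [0.7, -0.2, 0.9]
[ 397  247   52   48 2126] [ 0.5383 -0.0337  0.0766] [0.0768 0.0778] [ 0.526 -0.044  0.073] [ 0.552 -0.021  0.079]
[ 505  247   55   48 2157] [0.5347 0.0175 0.0766] [0.0768 0.0779] [0.522 0.007 0.073] [0.548 0.031 0.079]
[ 290  248   47   48 1548] [ 0.5397 -0.0827  0.0767] [0.0767 0.0779] [ 0.529 -0.096  0.073] [ 0.554 -0.073  0.081]
[ 0.54518785 -0.10149558  0.04057023] [[-0.067  0.998 -0.   ]
 [-0.001 -0.    -1.   ]] 14.15 [ 0.79403128 -0.94441235  0.0586211 ] 0.00020226135564959747
```

All five are down at 0.078. Raising straight up, then back from the pan, and one check.

```bash
python3 -m handwheel '[{"hand":1,"dx":0,"dy":0,"dz":0.5,"ax":0,"ay":0,"az":0},{"hand":1,"dx":0,"dy":0,"dz":2,"ax":0,"ay":0,"az":0},{"hand":1,"dx":0,"dy":0,"dz":3,"ax":0,"ay":0,"az":0},{"hand":1,"dx":0,"dy":0,"dz":3,"ax":0,"ay":0,"az":0},{"hand":1,"dx":0,"dy":0,"dz":3,"ax":0,"ay":0,"az":0},{"hand":1,"dx":-2,"dy":0,"dz":2,"ax":0,"ay":0,"az":0},{"hand":1,"dx":-3,"dy":0,"dz":1,"ax":0,"ay":0,"az":0},{"hand":1,"dx":-3,"dy":0,"dz":0,"ax":0,"ay":0,"az":0},{"hand":1,"dx":-2,"dy":0,"dz":0,"ax":0,"ay":0,"az":0},{"hand":1,"dx":0,"dy":0,"dz":0,"ax":0,"ay":0,"az":0}]'
python3 -m handwheel '[{"hand":1,"dx":0,"dy":0,"dz":0,"ax":0,"ay":0,"az":0},{"hand":1,"dx":0,"dy":0,"dz":0,"ax":0,"ay":0,"az":0},{"hand":1,"dx":0,"dy":0,"dz":0,"ax":0,"ay":0,"az":0},{"hand":1,"dx":0,"dy":0,"dz":0,"ax":0,"ay":0,"az":0}]' | grep -v x
python3 - <<'E'
from h import *
c=optics.camera("scene"); P=cloud(c); hsv=cv2.cvtColor(c["pixels"],cv2.COLOR_BGR2HSV)
m=((hsv[...,0]>6)&(hsv[...,0]<20)&(hsv[...,1]>140)&(hsv[...,2]>60)&(P[...,2]>0.065)&(P[...,2]<0.1)).astype(np.uint8)
k,l,s,_=cv2.connectedComponentsWithStats(m)
for i in range(1,k):
    if s[i,4]>15: q=P[l==i]; print(s[i],q.mean(0).round(4),np.percentile(q[:,2],[50,95]).round(4))
cv2.imwrite("pics/s9.png",cv2.resize(c["pixels"][150:330,110:430],(800,450),interpolation=2))
E
```

```text
time_s: 15.4
eef_pos: [0.4448, -0.1007, 0.1867]
ee_rot: [-0.033, 0.999, -0.0, 0.001]
force: [1.3, -0.4, -0.5]
gripper_width: -0.0002
finger_force: 0.0
time_s: 15.9
eef_pos: [0.4455, -0.1007, 0.1857]
ee_rot: [-0.034, 0.999, 0.0, -0.0]
force: [0.2, 0.3, -0.3]
gripper_width: -0.0001
finger_force: 0.0
[310 208   7   5  29] [0.53   0.123  0.0764] [0.0761 0.0785]
[293 212   8   6  33] [0.5333 0.0718 0.0761] [0.0761 0.0787]
[275 216   8   6  37] [0.5364 0.0201 0.0764] [0.0766 0.0799]
[257 221   8   6  38] [ 0.5409 -0.0321  0.0765] [0.0765 0.0793]
[239 225   8   7  40] [ 0.544  -0.083   0.0761] [0.076  0.0786]
```

View pics/s9.png

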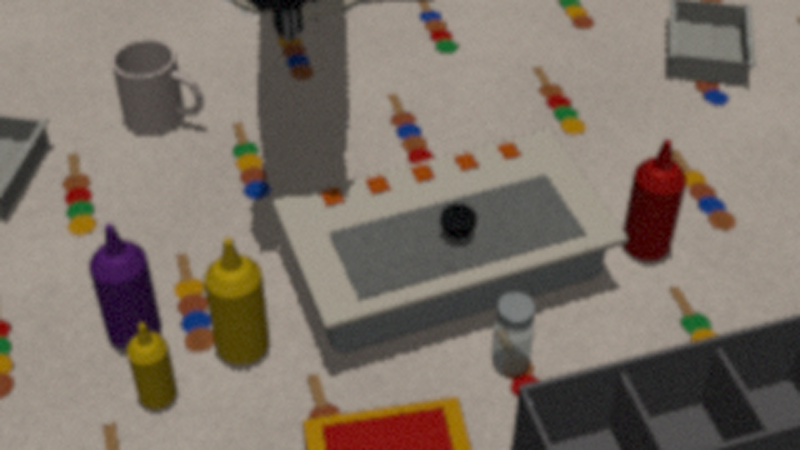

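The final view shows all five tabs flush, from (333,197) to (509,150). The pan and bottles are where they were, and the arm is clear.

```bash
python3 -c "
from station import env
print(env.hand_in())"
```

```text
the job is handed in; nothing more can be done
None
```

All five tabs are pressed fully down in one run from the red-bottle end to the yellow-bottle end; the pan and everything else look unmoved, the arm is clear, and the job was handed in at about 16 s.

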